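Lock the egg scale's beam-stop with its jam nut

ROBOT

A 7-joint arm with a two-finger parallel gripper is mounted at the origin on the work surface. World frame = base frame: x ahead of the robot, y to its left, z up, the work surface at z = 0. Lengths are in m, angles in rad, forces in N, time in s.
With the tool pointing down it reaches from about 0.4 to 0.875 m from the base axis. Payload 4.4 kg.
Tool frame: the origin (TCP) lies between the finger pads; the fingertips stand 22 mm ahead of it and the grasp point (between the pads) lies 3 mm ahead of it; z points along the fingers, y is the line along which they close (so a half turn about z gives the same grasp; the last joint's range is limited). The gripper opens to 85 mm and grips with 20 to 120 N. Pads are 22 mm wide; open, the fingers measure 114 mm over their backs; the gripper's body (76 mm by 85 mm) begins 54 mm behind the grasp point. The pads swing forward as they close: fully open they stand 13 mm farther back than shut.
Start: joints at [-0.066, 0.628, 0.038, 1.517, -0.027, 0.996, -0.02], TCP at [0.65, 0, 0.253] pointing down, gripper open.
Joint ranges: [-3.06, 3.06], [-0.37, 2.12], [-1.25, 1.32], [0.18, 2.47], [-1.1, 4.24], [0.23, 1.98], [-2.94, 2.94]. Speed limits (rad/s): [2.57, 2.57, 3.14, 3.14, 3.14, 3.14, 3.14].

INTERFACE

Orientations are given as [roll, pitch, yaw] about the fixed x, y, z axes, in that order (R = Rz(yaw) Ry(pitch) Rx(roll)).
In Python, from workcell import bot gives the robot as it stands.
- The arm moves only by the tool arm_command, never from a script. Its argument "steps" is a list of rows, each an object with "translation": the shift along the tool's x, y, z in cm, a list of three; "angular": the turn, a rotation vector about the tool's x, y, z in rad, a list of three; "gripper": the gripper's target within -1 to 1 (shut at 1, half-way at 0, fully open at -1). A call has 1 to 12 rows; each row is the pose to reach, as a shift and turn from the pose commanded when the call began, along the tool's axes at that moment; what a row does not reach only later rows make up. A row lasts 1/12 s, in which the tool goes at most 41.7 mm and 7.16 degrees, less where a joint would pass 70% of its speed; a pose out of reach is approached as far as the arm can. A call with a gripper value outside its range is refused whole. The fingers move at their own pace and stop on an object; the grip force is fixed at half the most. Time passes only in rows, so rows that repeat a pose let the fingers close. It gives the time, the measured TCP pose, the force, the opening and the grip force at its end, in the units of the state.
- bot.get_state(): the state, without advancing time (a new reading comes with each control period).
- bot.read_camera(name): name is "scene" or "side" or "wrist"; returns a dict with "pixels" (400x640x3 uint8, red, green, blue), "z_map" (400x640 float32, m along the optical axis (not along the pixel's ray), 0 where there is no reading), "intrinsics" (3x3 intrinsics, pixels), "k1" (the pictures are not rectified: a ray, as slopes to the right and down, at radius r is drawn at 1 + k1 r^2 times it, then the intrinsics apply), "pose" (4x4, takes a point from camera to world coordinates); the wrist camera has in their place "mount" (4x4, takes a point from camera to tool coordinates, whose origin is the TCP and whose axes are the flange's). Camera axes: x right, y down, z forward; pixel columns grow to the right and rows downward; lengths in m; the calibration is good to about 2 mm. A picture is of the moment at which its call begins: read the wrist's pose just before it.
- bot.hand_in(): hands the job in; it is judged then, once.
The state is a dict: "t": time; "q": joint angles; "qd": joint speeds; "effort": joint torques, N m; "eef_pos": TCP position; "eef_rot": TCP orientation; "force": force on the tool from outside, world axes, zero at the start; "wrist_torque": the same for the moment, N m; "finger_gap": finger opening in m; "grasp_force": force on a finger pad.
Only numpy, scipy, OpenCV 4.12 (cv2) and the standard library are available. Lean on these libraries where they do the work, as an engineer would, in place of code of your own. Each camera call takes 0.05 s, during which the arm holds its last target. There are 200 camera calls.

TASK

Slide the spanner that fits onto the square lower nut of the beam-stop bracket until the nut sits fully home in the jaw, with its handle lying flat on the bed plate beside the stop pin, and let it go. Then, with that spanner keeping the lower nut still against the pin, push the jam nut's lever clockwise (seen from above) until it runs up against the lower nut, and tighten it gently, to about 10 newtons at the ball end and held there for half a second. Leave the spanner on the nut and do not disturb the other things on the desk.

Things in the scene. Friction and masses are not known exactly. Their poses are not given: they have to be found in the camera images.
- bracket: Fixed dark steel bed plate, 225 x 90 x 10 mm, on the desk, long side along its x axis (x from -180 to +45 mm). Origin at desk level, straight under the axis of the upright stud, which carries the square lower nut and the jam nut above it. The spanner's place is along the plate's x axis, jaw round the lower nut, handle towards -x.
- stop_pin: Fixed upright steel pin, 10 mm thick, top 32 mm above the desk. Origin at its foot, at x = -75, y = +17.5 mm in the bracket's frame. The seated spanner's handle lies along the bracket's x axis on the pin's -y side with 3.5 mm of gap, and leans on the pin when the jam nut is turned clockwise.
- setnut_top (a point): Centre of the top of the square brass lower nut: 30 mm across the flats, 18 mm high, standing on the plate (10 to 28 mm above the desk). At the start its flats are parallel to the bracket's x and y axes.
- setnut (a joint): Angle of the lower nut on the stud, rad, clockwise from above positive, 0 as set. It turns easily (0.08 N m) if not held, and must stay within 0.3 rad of 0; with the spanner on, play lets it turn about 0.2 rad before the spanner bears on the pin.
- jam: Brass hexagonal jam nut, 28 mm over corners, 18 mm high, on the stud (30 to 48 mm above the desk; stud top at 67 mm), with a level round steel lever 10 mm thick along its own +x axis, 40 mm above the desk. Origin on the stud's axis at its underside, z up. At the start the lever points 0.25 to 1.35 rad anticlockwise of the bracket's +x axis. Clockwise from above tightens.
- lever_end (a point): Centre of the black ball (18 mm) at the lever's end, 62 mm from the stud's axis, 40 mm above the desk. The lever runs nearly free (0.03 N m) for 0.6 to 1 rad, how far is not shown, until the jam nut seats on the lower nut. Seated, it grips at 0.3 N m, and each further 0.1 rad adds 0.2 N m. Well tightened is 0.6 N m (0.4 to 0.8 will do).
- spanner: Open-ended steel spanner that fits: jaw 33 mm, head 46 mm wide, 12 mm thick, handle 18 mm wide, 170 mm long, about 0.18 kg. Loose, flat on the desk left or right of the bracket. Origin on the underside at the jaw's centre, where a seated nut's axis lies; jaw opens to +x (prongs to x = +20 mm, jaw bottom at x = -15 mm), handle to -x, ending at -150 mm.
- spanner_jaw (a point): Centre of the spanner's jaw, half-way up its thickness (6 mm above its underside).
- spanner_grip (a point): A point in the middle of the spanner's handle, half-way up its thickness, 125 mm from the jaw's centre: the place to grip it, which stays clear of the stop pin.
- small_spanner: A second spanner, too small for the nut: jaw 20 mm, handle 14 mm wide, 135 mm long, 12 mm thick. Loose, on the other side of the bracket; leave alone. Origin as on the other.
- inkwell: Green glass inkwell, 62 mm wide, 46 mm high, loose; leave alone. Origin under its centre.
- bell: Domed brass bell, 84 mm wide, 58 mm high, loose; leave alone. Origin under its centre.
- egg_holder: Pressed tin egg cup with an egg, 56 mm wide, 53 mm high, loose; leave alone. Origin under its centre.
Not all that is in view belongs to the job. Leave any black or brown look-alike of the spanner alone.

How it is judged:
By the outcome, as a careful person would: the job done as asked, in the order asked, and still so for the second after the job is handed in, with the robot touching nothing.
It also fails if it takes over 64 s, if anything falls off the work surface, if the arm or the gripper's body presses on something with over 40 N, if the wrist force passes 120 N, or if a joint passes its speed limit or range.

## Working session

There is one attempt and no reset: what is moved stays moved. The work goes in short steps, Python scripts to look and compute and a tool call to move; the robot and the scene stay as the last step left them, time stands still between calls to the robot, and variables do not carry over. Pictures are saved under pics/ and viewed, at most 10 in all, crops included, and the job is handed in when it is done.

Besides the shell and the picture viewer there is one more tool, called after "Emit:" in YAML: its name, and indented under it one key for each argument. arm_command: Moves the arm, as the interface text tells. Its arguments: {"type":"object","properties":{"steps":{"type":"array","items":{"type":"object","properties":{"translation":{"type":"array","items":{"type":"number"}},"angular":{"type":"array","items":{"type":"number"}},"gripper":{"type":"number"}}}}},"required":["steps"]}

```bash
mkdir -p pics
cat > h.py <<'E'
import numpy as np, cv2
from workcell import bot
from scipy.spatial.transform import Rotation as R
def tool():
    s=bot.get_state(); T=np.eye(4); T[:3,:3]=R.from_euler('xyz',s['eef_rot']).as_matrix(); T[:3,3]=s['eef_pos']; return T
def cam(n):
    T=tool(); c=bot.read_camera(n)
    c['T']=c['pose'] if n!='wrist' else T@c['mount']
    return c
def rays(c,uv):
    K=np.array(c['intrinsics']); uv=np.asarray(uv,float).reshape(-1,1,2)
    n=cv2.undistortPoints(uv,K,np.array([c['k1'],0,0,0.]),None,None,None).reshape(-1,2)
    d=np.c_[n,np.ones(len(n))]@np.array(c['T'])[:3,:3].T
    return np.array(c['T'])[:3,3],d
def onz(c,uv,z):
    o,d=rays(c,uv); return o+d*((z-o[2])/d[:,2])[:,None]
def cloud(c):
    h,w=c['z_map'].shape; u,v=np.meshgrid(np.arange(w),np.arange(h))
    o,d=rays(c,np.c_[u.ravel(),v.ravel()]); return (o+d*c['z_map'].reshape(-1,1)).reshape(h,w,3)
def proj(c,P):
    T=np.linalg.inv(np.array(c['T'])); p=np.asarray(P)@T[:3,:3].T+T[:3,3]
    n=p[:,:2]/p[:,2:]; n=n*(1+c['k1']*(n**2).sum(1))[:,None]; K=np.array(c['intrinsics'])
    return n@K[:2,:2].T+K[:2,2]
def save(n,img): cv2.imwrite('pics/'+n,img[:,:,::-1])
E
python3 - <<'E'
from h import *
import pickle
cs={n:cam(n) for n in('scene','side','wrist')}
pickle.dump(cs,open('c0.pkl','wb'))
print(bot.get_state())
for n,c in cs.items(): print(n,np.round(c['T'],3).tolist(),c['k1'],c['intrinsics'])
save('scene0.png',cs['scene']['pixels'])
save('sw0.png',cv2.resize(np.vstack([cs['side']['pixels'],cs['wrist']['pixels']]),(480,600)))
E
```

```text
{'t': 0.15, 'q': array([-0.06576927,  0.62911509,  0.03844514,  1.51810138, -0.02703556,
        0.99630749, -0.02001925]), 'qd': array([ 0.00048126, -0.00090653, -0.00158932, -0.00262498,  0.00079779,
        0.00015737,  0.00041103]), 'effort': array([ 2.19518879e-03, -5.63800478e+01,  1.22790758e+00, -1.93650573e+01,
        1.11919764e-02,  7.40401709e-03, -1.44664841e-05]), 'eef_pos': array([6.49575359e-01, 2.55651278e-05, 2.52624098e-01]), 'eef_rot': array([-3.14017832e+00, -2.70286850e-05,  1.57073045e+00]), 'force': array([0.43589254, 0.44060466, 0.14698716]), 'wrist_torque': array([-0.01665772,  0.0189861 , -0.03952237]), 'grasp_force': 0.0, 'finger_gap': 0.08546371413313072}
scene [[0.295, 0.726, -0.622, 1.197], [0.956, -0.223, 0.193, -0.298], [0.002, -0.651, -0.759, 0.867], [0.0, 0.0, 0.0, 1.0]] 0.028422379721944505 [[408.84986371   0.         322.38350591]
 [  0.         408.84986371 202.20028513]
 [  0.           0.           1.        ]]
side [[0.998, -0.034, 0.052, 0.458], [-0.061, -0.727, 0.684, -0.768], [0.014, -0.686, -0.727, 0.819], [0.0, 0.0, 0.0, 1.0]] -0.08347365139849304 [[365.4382491    0.         316.54038532]
 [  0.         365.4382491  198.45087046]
 [  0.           0.           1.        ]]
wrist [[1.0, 0.0, -0.002, 0.65], [-0.0, -0.957, -0.291, 0.074], [-0.002, 0.291, -0.957, 0.375], [0.0, 0.0, 0.0, 1.0]] -0.03440874895878266 [[284.99207451   0.         324.94812172]
 [  0.         284.99207451 205.4889267 ]
 [  0.           0.           1.        ]]
```

View pics/scene0.png

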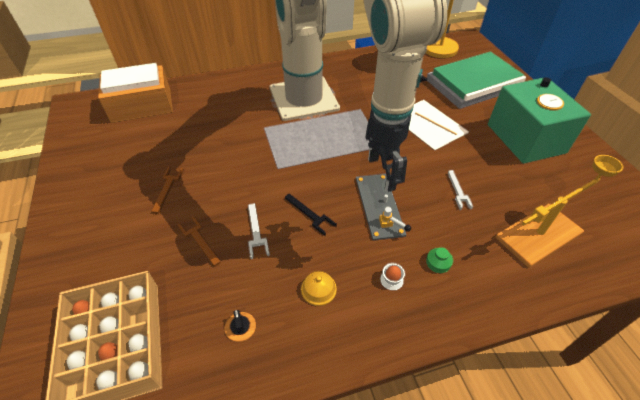

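View pics/sw0.png

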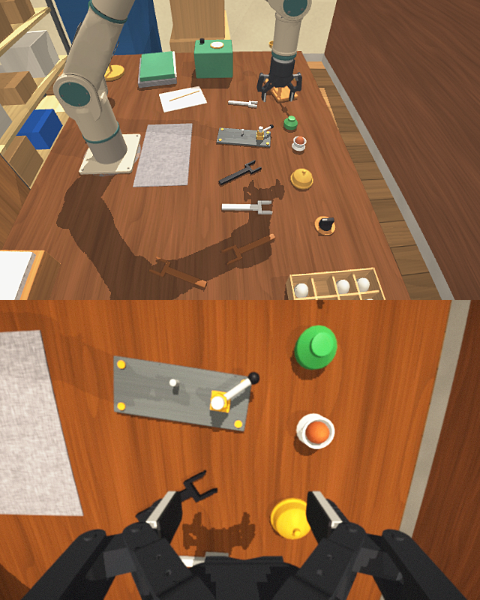

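The scene picture shows the steel spanner at (256,230), the bracket at (382,205) with the jam lever pointing to (405,225), and the small spanner at (459,190). The black and brown look-alikes are at (310,213), (165,190) and (200,243). The wrist view has the whole bracket clear at about (180,395) in the stacked picture.

```bash
cat > m.py <<'E'
from h import *
import pickle
cs=pickle.load(open('c0.pkl','rb'))
def comps(m,amin):
    n,l,s,ce=cv2.connectedComponentsWithStats(m.astype(np.uint8)); return [(l==i,s[i],ce[i]) for i in range(1,n) if s[i,4]>=amin]
for n,c in cs.items():
    hsv=cv2.cvtColor(c['pixels'],cv2.COLOR_RGB2HSV); P=cloud(c); H,S,V=[hsv[...,i].astype(int) for i in range(3)]
    reg=(P[...,0]>.35)&(P[...,0]<.95)&(P[...,1]>-.42)&(P[...,1]<.35)&(c['z_map']>0)&(P[...,2]<.08)
    print('==',n)
    for nm,m in dict(gray=(S<70)&reg&(V>60),yellow=(H>15)&(H<32)&(S>150)&(V>140)&reg,dark=(V<45)&reg).items():
        for b,s,ce in comps(m,12 if nm!='gray' else 60):
            p=P[b]; r=cv2.minAreaRect(np.float32(p[:,:2]*1000))
            print(nm,s.tolist(),'c',np.round(np.median(p,0),3),'z5/95',np.round(np.percentile(p[:,2],[5,95]),3),'rect',np.round(r[0],1),np.round(r[1],1),round(r[2],1))
E
python3 m.py
```

```text
== scene
gray [427, 141, 15, 9, 77] c [0.364 0.329 0.003] z5/95 [-0.     0.005] rect [366.6 330.3] [32.8 39.9] 2.7
gray [448, 170, 25, 40, 319] c [0.577 0.302 0.01 ] z5/95 [-0.001  0.014] rect [552.3 308.6] [ 42.6 154.2] 77.3
gray [356, 175, 51, 65, 1739] c [0.552 0.062 0.01 ] z5/95 [0.007 0.043] rect [548.3  69.5] [ 95.1 229.4] 81.3
gray [248, 203, 21, 56, 466] c [ 0.55  -0.275  0.011] z5/95 [-0.001  0.014] rect [ 522.6 -275.4] [ 48.1 186.9] 86.5
gray [380, 263, 25, 27, 319] c [0.78  0.    0.013] z5/95 [-0.001  0.035] rect [760.6  14.3] [53.6 77.5] 53.2
yellow [380, 212, 13, 13, 67] c [0.621 0.05  0.029] z5/95 [0.024 0.049] rect [613.1  55.6] [26.3 29.2] 86.6
yellow [399, 229, 5, 4, 15] c [0.651 0.085 0.013] z5/95 [0.01  0.016] rect [649.1  85.8] [10.5 10.5] 55.6
yellow [374, 232, 5, 4, 15] c [0.639 0.02  0.013] z5/95 [0.01  0.015] rect [639.1  19.4] [ 9.2 10.2] 8.1
yellow [503, 236, 31, 28, 200] c [0.785 0.34  0.018] z5/95 [0.016 0.021] rect [789.6 343. ] [87.1 29.1] 12.2
yellow [301, 271, 36, 35, 944] c [ 0.757 -0.169  0.032] z5/95 [0.005 0.047] rect [ 739.4 -163.3] [81.4 94.6] 56
[... 2634 characters left out ...]
.05 ] rect [610.   54.6] [32.6 32.4] 81.2
yellow [157, 137, 10, 10, 85] c [0.444 0.048 0.015] z5/95 [0.012 0.016] rect [443.7  47.9] [12.2 11.2] 1.8
yellow [313, 161, 9, 10, 73] c [0.639 0.018 0.015] z5/95 [0.013 0.016] rect [639.   16.9] [11.9 10.2] 89.1
yellow [360, 264, 54, 56, 2262] c [ 0.735 -0.153  0.034] z5/95 [0.008 0.048] rect [ 741.2 -178.2] [ 75.9 100.6] 12.3
dark [331, 97, 14, 15, 90] c [0.663 0.088 0.048] z5/95 [0.045 0.05 ] rect [664.1  90. ] [12.7 14.9] 30.9
dark [240, 228, 49, 41, 514] c [ 0.556 -0.109  0.013] z5/95 [0.007 0.015] rect [ 557.8 -105.3] [69.3 44.6] 29.4
dark [182, 278, 17, 11, 37] c [ 0.451 -0.155  0.013] z5/95 [0.01  0.014] rect [ 451.3 -154.9] [29.8  4.3] 34.5
```

Emit:
arm_command:
  steps:
    - {"translation": [-4, -2, 0.5], "angular": [0, 0, 0.12], "gripper": -1}
    - {"translation": [-8, -4, 1.5], "angular": [0, 0, 0.24], "gripper": -1}
    - {"translation": [-11, -6, 2], "angular": [0, 0, 0.36], "gripper": -1}
    - {"translation": [-14, -7.5, 2.5], "angular": [0, 0, 0.48], "gripper": -1}
    - {"translation": [-17, -9, 3], "angular": [0, 0, 0.6], "gripper": -1}
    - {"translation": [-20, -11, 3.5], "angular": [0, 0, 0.72], "gripper": -1}
    - {"translation": [-22, -12.5, 4], "angular": [0, 0, 0.84], "gripper": -1}
    - {"translation": [-24, -13.5, 4.5], "angular": [0, 0, 0.96], "gripper": -1}
    - {"translation": [-25.5, -14, 5], "angular": [0, 0, 1.08], "gripper": -1}
    - {"translation": [-27, -15, 5], "angular": [0, 0, 1.2], "gripper": -1}
    - {"translation": [-27.6, -15, 5], "angular": [0, 0, 1.32], "gripper": -1}
    - {"translation": [-27.6, -15, 5], "angular": [0, 0, 1.44], "gripper": -1}

```text
t: 1.15
eef_pos: [0.4988, -0.2785, 0.2033]
eef_rot: [3.14, 0.001, 0.121]
force: [0.4, -0.3, -0.5]
finger_gap: 0.0849
grasp_force: 0.0
```

Emit:
arm_command:
  steps:
    - {"translation": [0, 0, 0], "angular": [0, 0, 0.12], "gripper": -1}
    - {"translation": [0, 0, 0], "angular": [0, 0, 0.13], "gripper": -1}
    - {"translation": [0, 0, 0], "angular": [0, 0, 0.13], "gripper": -1}

```text
t: 1.4
eef_pos: [0.5, -0.2757, 0.203]
eef_rot: [-3.142, 0.001, 0.004]
force: [0.2, 0.2, 0.5]
finger_gap: 0.0851
grasp_force: 0.0
```

```bash
cat > sp.py <<'E'
from h import *
import pickle,sys
c=cam('wrist'); pickle.dump(c,open('c1.pkl','wb')); save('w1.png',c['pixels'])
print(tool().round(4).tolist())
hsv=cv2.cvtColor(c['pixels'],cv2.COLOR_RGB2HSV); P=cloud(c); 
reg=(P[...,0]>.4)&(P[...,0]<.68)&(P[...,1]>-.36)&(P[...,1]<-.2)&(c['z_map']>0)&(P[...,2]<.03)
m=(hsv[...,1]<80)&(hsv[...,2]>110)&reg
n,l,s,ce=cv2.connectedComponentsWithStats(m.astype(np.uint8))
for i in range(1,n):
    if s[i,4]>150:
        v,u=np.nonzero(l==i); p=onz(c,np.c_[u,v],.012); r=cv2.minAreaRect(np.float32(p[:,:2]*1000))
        print(s[i],np.round(r[0],1),np.round(r[1],1),r[2],'z',np.percentile(P[l==i][:,2],[5,50,95]).round(4),cv2.boxPoints(r).round(0).tolist())
        for x0 in np.arange(p[:,0].min(),p[:,0].max(),.01):
            k=(abs(p[:,0]-x0)<.003); 
            if k.any(): print(round(x0,3),(p[k,1].min()*1000).round(1),(p[k,1].max()*1000).round(1))
E
python3 sp.py
```

```text
[[1.0, 0.0044, -0.0005, 0.5], [0.0044, -1.0, 0.0002, -0.2756], [-0.0005, -0.0002, -1.0, 0.2031], [0.0, 0.0, 0.0, 1.0]]
[ 307   77   49  158 2918] [ 528.6 -277.7] [ 47.6 171.3] 86.35063171386719 z [0.0017 0.0134 0.0146] [[442.0, -296.0], [613.0, -307.0], [616.0, -259.0], [445.0, -249.0]]
0.443 -281.2 -263.4
0.453 -282.3 -263.5
0.463 -282.2 -264.7
0.473 -283.3 -264.8
0.483 -284.3 -266.0
0.493 -284.2 -266.1
0.503 -285.3 -267.2
0.513 -286.2 -267.3
0.523 -286.1 -268.4
0.533 -287.1 -268.5
0.543 -288.0 -269.6
0.553 -287.9 -270.7
0.563 -303.7 -270.7
0.573 -304.4 -257.0
0.583 -305.2 -258.2
0.593 -305.9 -258.3
0.603 -305.8 -259.4
0.613 -306.5 -259.6
```

View pics/w1.png

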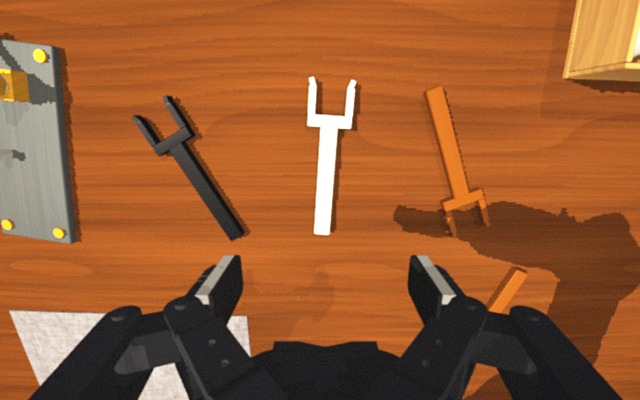

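The wrist picture shows the steel spanner from its handle end at (322,235) to its prongs at (330,80), clear of its neighbours. I'll grip the handle 125 mm behind the jaw.

Emit:
arm_command:
  steps:
    - {"translation": [-3.1, -0.2, 3], "angular": [0, 0, 0.068], "gripper": 0}
    - {"translation": [-3.1, -0.2, 6], "angular": [0, 0, 0.068], "gripper": 0}
    - {"translation": [-3.1, -0.2, 9], "angular": [0, 0, 0.068], "gripper": 0}
    - {"translation": [-3.1, -0.2, 12], "angular": [0, 0, 0.068], "gripper": 0}
    - {"translation": [-3.1, -0.2, 14.5], "angular": [0, 0, 0.068], "gripper": 0}
    - {"translation": [-3.1, -0.2, 16], "angular": [0, 0, 0.068], "gripper": 0}
    - {"translation": [-3.1, -0.2, 17.1], "angular": [0, 0, 0.068], "gripper": 0}
    - {"translation": [-3.1, -0.2, 17.8], "angular": [0, 0, 0.068], "gripper": 0}
    - {"translation": [-3.1, -0.2, 17.9], "angular": [0, 0, 0.068], "gripper": 0}
    - {"translation": [-3.1, -0.2, 17.9], "angular": [0, 0, 0.068], "gripper": 0}

```text
t: 2.28
eef_pos: [0.4692, -0.2742, 0.0246]
eef_rot: [3.141, -0.001, -0.067]
force: [1.2, -0.5, -0.7]
finger_gap: 0.0427
grasp_force: 0.0
```

Emit:
arm_command:
  steps:
    - {"translation": [0, 0, 0], "gripper": 1}
    - {"translation": [0, 0, 0], "gripper": 1}
    - {"translation": [0, 0, 0], "gripper": 1}
    - {"translation": [0, 0, 0], "gripper": 1}
    - {"translation": [0, 0, 0], "gripper": 1}
    - {"translation": [0, 0, 0], "gripper": 1}
    - {"translation": [0, 0, 0], "gripper": 1}
    - {"translation": [0, 0, 0], "gripper": 1}

```text
invalid input
```

Emit:
arm_command:
  steps:
    - {"translation": [0, 0, 0], "angular": [0, 0, 0], "gripper": 1}
    - {"translation": [0, 0, 0], "angular": [0, 0, 0], "gripper": 1}
    - {"translation": [0, 0, 0], "angular": [0, 0, 0], "gripper": 1}
    - {"translation": [0, 0, 0], "angular": [0, 0, 0], "gripper": 1}
    - {"translation": [0, 0, 0], "angular": [0, 0, 0], "gripper": 1}
    - {"translation": [0, 0, 0], "angular": [0, 0, 0], "gripper": 1}
    - {"translation": [0, 0, 0], "angular": [0, 0, 0], "gripper": 1}
    - {"translation": [0, 0, 0], "angular": [0, 0, 0], "gripper": 1}

```text
t: 2.95
eef_pos: [0.4697, -0.2743, 0.0256]
eef_rot: [3.141, -0.002, -0.067]
force: [-0.9, 1.7, 5.9]
finger_gap: 0.0158
grasp_force: 59.1
```

Emit:
arm_command:
  steps:
    - {"translation": [0, 0, -1.5], "angular": [0, 0, 0], "gripper": 1}
    - {"translation": [0, 0, -4], "angular": [0, 0, 0], "gripper": 1}
    - {"translation": [0, 0, -7], "angular": [0, 0, 0], "gripper": 1}
    - {"translation": [-0.5, -2, -8], "angular": [0, 0, 0], "gripper": 1}
    - {"translation": [-1, -5, -8], "angular": [0, 0, 0.02], "gripper": 1}
    - {"translation": [-1.5, -9, -8], "angular": [0, 0, 0.03], "gripper": 1}
    - {"translation": [-2, -13, -8], "angular": [0, 0, 0.04], "gripper": 1}
    - {"translation": [-2.5, -17, -8], "angular": [0, 0, 0.05], "gripper": 1}
    - {"translation": [-3, -21, -8], "angular": [0, 0, 0.06], "gripper": 1}
    - {"translation": [-3.5, -25, -8], "angular": [0, 0, 0.07], "gripper": 1}
    - {"translation": [-4, -28.5, -8], "angular": [0, 0, 0.08], "gripper": 1}
    - {"translation": [-4.3, -31, -8], "angular": [0, 0, 0.09], "gripper": 1}

```text
t: 3.95
eef_pos: [0.4459, 0.0423, 0.1045]
eef_rot: [-3.14, 0.001, -0.154]
force: [0.2, 0.5, -2.0]
finger_gap: 0.0157
grasp_force: 58.8
```

Emit:
arm_command:
  steps:
    - {"translation": [0, -2, 0], "angular": [0, 0, 0], "gripper": 1}
    - {"translation": [0, -3.5, 0], "angular": [0, 0, 0], "gripper": 1}
    - {"translation": [0, -4.2, 0], "angular": [0, 0, 0], "gripper": 1}
    - {"translation": [0, -4.2, 0], "angular": [0, 0, 0], "gripper": 1}
    - {"translation": [0, -4.2, 0], "angular": [0, 0, 0], "gripper": 1}

```text
t: 4.37
eef_pos: [0.4535, 0.0791, 0.1045]
eef_rot: [3.141, -0.001, -0.157]
force: [0.1, 0.3, -1.1]
finger_gap: 0.0158
grasp_force: 58.8
```

```bash
cat > w.py <<'E'
from h import *
import pickle,sys
k=sys.argv[1]
for n in ('wrist','side','scene'):
    c=cam(n); pickle.dump(c,open(f'{n}{k}.pkl','wb')); save(f'{n}{k}.png',c['pixels'])
s=bot.get_state(); print(s['eef_pos'],s['eef_rot'],s['force'],s['finger_gap'])
E
python3 w.py 2
```

```text
[0.45342673 0.07812257 0.10446193] [ 3.14099855e+00 -1.53476276e-04 -1.59769107e-01] [ 0.29940381  0.50344584 -1.23905362] 0.016495840503304687
```

View pics/wrist2.png

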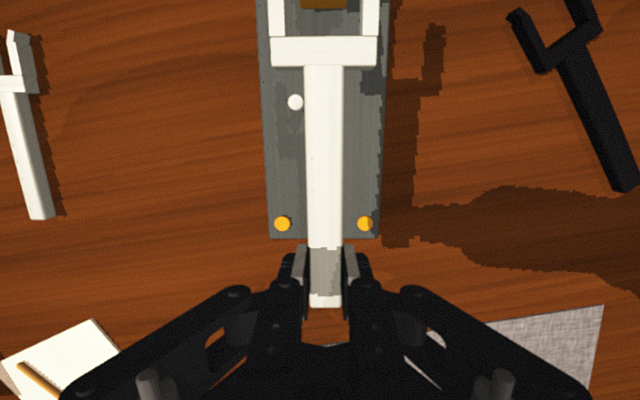

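The spanner is held straight, with its handle axis on column ~323. The plate's end bolts are at (282,224) and (364,224), the pin is at (295,102) and the nut shows at (322,3). Now the relative offsets.

```bash
cat > m2.py <<'E'
from h import *
import pickle,sys
c=pickle.load(open('wrist%s.pkl'%sys.argv[1],'rb'))
T=np.array(c['T'])@np.linalg.inv(np.array(c['mount']))
hsv=cv2.cvtColor(c['pixels'],cv2.COLOR_RGB2HSV);P=cloud(c); H,S,V=[hsv[...,i].astype(int) for i in range(3)]
w=(S<60)&(V>170)
n,l,s,ce=cv2.connectedComponentsWithStats(w.astype(np.uint8)); 
yaw=np.arctan2(T[1,0],T[0,0]); print('T',T[:3,3].round(4),'yaw',yaw)
def totool(p): return (p-T[:3,3])@T[:3,:3]
for i in range(1,n):
    if s[i,4]<60 or s[i,0]<150 or s[i,0]>450: continue
    b=l==i; pz=P[b][:,2]; zt=np.percentile(pz,60); print('white',s[i],'z',np.percentile(pz,[5,50,95]).round(4))
    if s[i,4]>2000:
        v,u=np.nonzero(b); q=totool(onz(c,np.c_[u,v],np.median(pz)))*1000
        for x0 in np.arange(20,160,10):
            k=abs(q[:,0]-x0)<1.5
            if k.any(): print(x0,q[k,1].min().round(1),q[k,1].max().round(1))
    else: print('   ctr world',onz(c,[ce[i]],.032).round(4))
y=(H>15)&(H<32)&(S>150)&(V>120)
n,l,s,ce=cv2.connectedComponentsWithStats(y.astype(np.uint8))
for i in range(1,n):
    if 30<s[i,4]<3000: print('yel',s[i],onz(c,[ce[i]],.013).round(4), 'z',np.median(P[l==i][:,2]).round(4))
g=(S<90)&(V>50)&(P[...,2]>.006)&(P[...,2]<.018)&(c['z_map']>0)
v,u=np.nonzero(g); p=onz(c,np.c_[u,v],.010)
a=-.157; ex=np.array([np.cos(a),np.sin(a)]); ey=np.array([-ex[1],ex[0]])
k=(abs(p[:,1]-.07)<.1); q=np.c_[p[k,:2]@ex,p[k,:2]@ey]*1000
for x0 in np.arange(415,600,12):
    m=abs(q[:,0]-x0)<1.5
    if m.any(): print('plate x',x0,np.percentile(q[m,1],[.5,99.5]).round(1))
E
python3 m2.py 2
```

```text
T [0.4535 0.0791 0.1045] yaw -0.15711566320117992
white [  267     0   113   251 11079] z [0.0906 0.0919 0.093 ]
20 -8.2 8.6
30 -8.5 8.5
40 -8.3 8.3
50 -8.6 8.1
60 -8.9 8.5
70 -8.7 8.3
80 -8.9 8.1
90 -8.8 8.0
100 -22.9 22.5
110 -23.2 22.9
120 -23.5 22.8
white [288  94  15  16 196] z [0.0114 0.0333 0.0344]
   ctr world [[0.5407 0.0844 0.032 ]]
white [310 293  31  15 391] z [0.0916 0.0926 0.0934]
   ctr world [[0.3898 0.0891 0.032 ]]
yel [357 215  16  16 186] [[0.4435 0.0484 0.013 ]] z 0.0145
yel [274 216  16  15 191] [[0.4536 0.1136 0.013 ]] z 0.0144
yel [ 17 364  42  34 140] [[0.3234 0.3997 0.013 ]] z 0.0107
plate x 415 [114.1 192.9]
plate x 427 [105.5 194.1]
plate x 439 [106.1 194.2]
plate x 451 [106.  194.3]
plate x 463 [105.8 194.4]
plate x 475 [105.7 194.4]
plate x 487 [105.6 194.4]
plate x 499 [105.5 194.5]
plate x 511 [105.9 194.5]
plate x 523 [106.1 194.5]
plate x 535 [106.  194.5]
plate x 547 [105.7 194.5]
plate x 559 [105.9 194.5]
plate x 571 [105.9 194.5]
plate x 583 [105.8 194.5]
```

Emit:
arm_command:
  steps:
    - {"translation": [-0.25, -0.1, 1], "angular": [0, 0, 0], "gripper": 1}
    - {"translation": [-0.25, -0.1, 2.5], "angular": [0, 0, 0], "gripper": 1}
    - {"translation": [-0.25, -0.1, 3.5], "angular": [0, 0, 0], "gripper": 1}
    - {"translation": [-0.25, -0.1, 3.8], "angular": [0, 0, 0], "gripper": 1}
    - {"translation": [-0.25, -0.1, 3.8], "angular": [0, 0, 0], "gripper": 1}

```text
t: 4.93
eef_pos: [0.4507, 0.0799, 0.0658]
eef_rot: [3.141, 0.001, -0.159]
force: [0.2, 0.8, -1.5]
finger_gap: 0.0158
grasp_force: 58.8
```

```bash
python3 w.py 3; python3 m2.py 3 | grep -v plate
python3 - <<'E'
from h import *
import pickle
o=[]
for n,(u,v) in dict(side=(325,175),scene=(380,205)).items():
    im=pickle.load(open(n+'3.pkl','rb'))['pixels'][v-38:v+37,u-50:u+50]; o.append(cv2.resize(im,None,fx=4,fy=4,interpolation=cv2.INTER_CUBIC))
save('z3.png',np.hstack(o))
E
```

```text
[0.45154655 0.08054063 0.0667782 ] [-3.14155179e+00 -7.67626761e-04 -1.58199042e-01] [ 0.41730185 -0.80550367 -0.76065715] 0.01629606209283061
T [0.4507 0.0799 0.0658] yaw -0.1592986377549328
white [  268     0   112   253 11132] z [0.0517 0.053  0.0542]
20 -8.2 8.6
30 -8.5 8.5
40 -8.3 8.3
50 -8.6 8.6
60 -8.4 8.5
70 -8.7 8.3
80 -8.5 8.1
90 -8.8 8.4
100 -22.9 22.5
110 -23.2 22.9
120 -23.2 22.9
white [278  82  19  20 297] z [0.0321 0.0334 0.0345]
   ctr world [[0.5405 0.0845 0.032 ]]
white [310 292  31  16 415] z [0.0529 0.054  0.0549]
   ctr world [[0.4145 0.0857 0.032 ]]
yel [264 231  20  18 269] [[0.4535 0.1137 0.013 ]] z 0.0145
yel [364 231  19  17 251] [[0.4432 0.0481 0.013 ]] z 0.0146
```

View pics/z3.png

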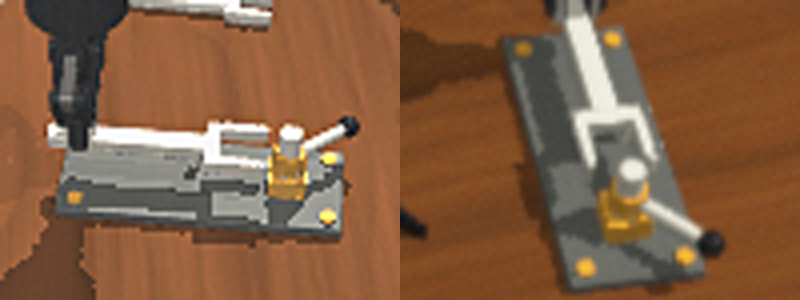

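The crops show the spanner above the plate with its prong tips just short of the brass nut (side crop (265,160), scene crop (590,160)) and clear of the pin. Lowering.

Emit:
arm_command:
  steps:
    - {"translation": [0, -0.05, 0.6], "angular": [0, 0, 0], "gripper": 1}
    - {"translation": [0, -0.05, 1.2], "angular": [0, 0, 0], "gripper": 1}
    - {"translation": [0, -0.05, 1.7], "angular": [0, 0, 0], "gripper": 1}
    - {"translation": [0, -0.05, 2.1], "angular": [0, 0, 0], "gripper": 1}
    - {"translation": [0, -0.05, 2.4], "angular": [0, 0, 0], "gripper": 1}
    - {"translation": [0, -0.05, 2.6], "angular": [0, 0, 0], "gripper": 1}
    - {"translation": [0, -0.05, 2.7], "angular": [0, 0, 0], "gripper": 1}
    - {"translation": [0, -0.05, 2.7], "angular": [0, 0, 0], "gripper": 1}

```text
t: 5.75
eef_pos: [0.4512, 0.0815, 0.0391]
eef_rot: [3.141, 0.0, -0.157]
force: [0.2, -0.1, -1.0]
finger_gap: 0.0163
grasp_force: 58.8
```

```bash
python3 w.py 4; python3 m2.py 4 | grep -v plate
```

```text
[0.45136853 0.0815542  0.0394267 ] [-3.14153524e+00 -2.52291997e-04 -1.57195907e-01] [ 0.8820698   0.05053324 -0.62330768] 0.015825798159671407
T [0.4512 0.0815 0.0391] yaw -0.15731235152728115
white [  268     0   112   296 11639] z [0.0251 0.0264 0.0276]
20 -8.2 8.6
30 -8.5 8.5
40 -8.3 8.3
50 -8.6 8.6
60 -8.4 8.5
70 -8.7 8.3
80 -9.0 8.1
90 -8.3 8.4
100 -22.8 22.5
110 -23.2 22.9
120 -23.2 22.9
white [272  74  24  25 456] z [0.0322 0.0334 0.0348]
   ctr world [[0.5406 0.0845 0.032 ]]
white [309 290  32  18 405] z [0.0262 0.0272 0.0282]
   ctr world [[0.4336 0.0839 0.032 ]]
yel [258 248  22  21 353] [[0.4535 0.1137 0.013 ]] z 0.0145
yel [373 249  22  20 329] [[0.4431 0.0481 0.013 ]] z 0.0146
```

```bash
cat > m3.py <<'E'
from h import *
import pickle
c=cam('wrist'); pickle.dump(c,open('cur.pkl','wb'))
T=np.array(c['T'])@np.linalg.inv(np.array(c['mount'])); print(T[:3,3].round(4),np.arctan2(T[1,0],T[0,0]).round(4),bot.get_state()['force'].round(1))
hsv=cv2.cvtColor(c['pixels'],cv2.COLOR_RGB2HSV);P=cloud(c); H,S,V=[hsv[...,i].astype(int) for i in range(3)]
tt=lambda p:((p-T[:3,3])@T[:3,:3]*1000).round(1)
def cc(m): 
    n,l,s,ce=cv2.connectedComponentsWithStats(m.astype(np.uint8)); return [(l==i,s[i],ce[i]) for i in range(1,n)]
B=[tt(onz(c,[ce],.0145))[0] for b,s,ce in cc((H>15)&(H<32)&(S>150)&(V>120)) if 100<s[4]<700 and 220<s[0]<400 and s[1]>150]
print('bolts tool',B)
for b,s,ce in cc((S<60)&(V>170)):
    if 100<s[4]<800 and 230<s[0]<310 and s[1]<150: print('pin tool',tt(onz(c,[ce],.0335)))
    if s[4]>5000:
        v,u=np.nonzero(b); zt=np.median(P[b][:,2]); q=tt(onz(c,np.c_[u,v],zt)); print('top',zt)
        h=q[(q[:,0]>30)&(q[:,0]<90)]
        ctr=[(x,(h[abs(h[:,0]-x)<1][:,1].min()+h[abs(h[:,0]-x)<1][:,1].max())/2) for x in range(32,88,4)]
        f=np.polyfit(*zip(*ctr),1); print('handle slope, y0',f, 'y at 125',np.polyval(f,125))
        print('head rear x',np.sort(q[abs(q[:,1])>12][:,0])[20])
E
python3 m3.py
```

```text
[0.4514 0.0816 0.0394] -0.1572 [-0.4  0.1 -1.4]
bolts tool [array([ -2.1, -31.7,  24.9]), array([-2.2, 34.1, 24.9])]
top 0.026782313731388646
handle slope, y0 [-0.00313187  0.06736264] y at 125 -0.32412087912087945
head rear x 96.9
pin tool [[ 87.5 -16.6   5.9]]
```

Emit:
arm_command:
  steps:
    - {"translation": [0, 0.12, 0.1], "angular": [0, 0, 0], "gripper": 1}
    - {"translation": [0, 0.12, 0.2], "angular": [0, 0, 0], "gripper": 1}
    - {"translation": [0, 0.12, 0.25], "angular": [0, 0, 0], "gripper": 1}
    - {"translation": [0, 0.12, 0.25], "angular": [0, 0, 0], "gripper": 1}

```text
t: 6.28
eef_pos: [0.451, 0.0803, 0.0367]
eef_rot: [3.142, 0.0, -0.157]
force: [0.4, 0.7, -1.7]
finger_gap: 0.0158
grasp_force: 58.8
```

```bash
python3 m3.py
```

```text
[0.451  0.0803 0.0367] -0.1574 [-0.2 -0.1 -1.7]
bolts tool [array([ -1.9, -33. ,  22.2]), array([-1.9, 32.8, 22.2])]
top 0.02407497575602341
handle slope, y0 [-0.00552198  0.20956044] y at 125 -0.4806868131868137
head rear x 96.9
pin tool [[ 87.7 -17.9   3.2]]
```

Emit:
arm_command:
  steps:
    - {"translation": [0.3, 0, 0], "angular": [0, 0, 0], "gripper": 1}
    - {"translation": [0.6, 0, 0], "angular": [0, 0, 0], "gripper": 1}
    - {"translation": [0.9, 0, 0], "angular": [0, 0, 0], "gripper": 1}
    - {"translation": [1.2, 0, 0], "angular": [0, 0, 0], "gripper": 1}
    - {"translation": [1.2, 0, 0], "angular": [0, 0, 0], "gripper": 1}

```text
t: 6.75
eef_pos: [0.4641, 0.0783, 0.0369]
eef_rot: [3.142, -0.002, -0.157]
force: [-0.1, 0.3, -2.1]
finger_gap: 0.016
grasp_force: 58.8
```

Emit:
arm_command:
  steps:
    - {"translation": [0.3, 0, 0], "angular": [0, 0, 0], "gripper": 1}
    - {"translation": [0.6, 0, 0], "angular": [0, 0, 0], "gripper": 1}
    - {"translation": [0.9, 0, 0], "angular": [0, 0, 0], "gripper": 1}
    - {"translation": [1.2, 0, 0], "angular": [0, 0, 0], "gripper": 1}
    - {"translation": [1.5, 0, 0], "angular": [0, 0, 0], "gripper": 1}
    - {"translation": [1.8, 0, 0], "angular": [0, 0, 0], "gripper": 1}
    - {"translation": [1.8, 0, 0], "angular": [0, 0, 0], "gripper": 1}

```text
t: 7.33
eef_pos: [0.4817, 0.0755, 0.0368]
eef_rot: [3.141, -0.001, -0.157]
force: [-0.5, 0.7, -1.5]
finger_gap: 0.016
grasp_force: 58.8
```

```bash
python3 m3.py
```

```text
[0.4817 0.0755 0.0368] -0.1573 [ 0.4  0.1 -2. ]
bolts tool []
top 0.024287514135515664
handle slope, y0 [-0.00631868  0.3021978 ] y at 125 -0.4876373626373632
head rear x 96.6
```

Emit:
arm_command:
  steps:
    - {"translation": [0.15, 0, 0], "angular": [0, 0, 0], "gripper": 1}
    - {"translation": [0.3, 0, 0], "angular": [0, 0, 0], "gripper": 1}
    - {"translation": [0.45, 0, 0], "angular": [0, 0, 0], "gripper": 1}
    - {"translation": [0.5, 0, 0], "angular": [0, 0, 0], "gripper": 1}

```text
t: 7.72
eef_pos: [0.486, 0.0748, 0.0368]
eef_rot: [-3.142, -0.0, -0.157]
force: [-0.4, 0.1, -1.7]
finger_gap: 0.0164
grasp_force: 58.8
```

Emit:
arm_command:
  steps:
    - {"translation": [0.1, 0, 0], "angular": [0, 0, 0], "gripper": 1}
    - {"translation": [0.15, 0, 0], "angular": [0, 0, 0], "gripper": 1}
    - {"translation": [0.15, 0, 0], "angular": [0, 0, 0], "gripper": 1}

```text
t: 7.97
eef_pos: [0.4872, 0.0746, 0.0368]
eef_rot: [3.142, -0.0, -0.157]
force: [0.1, 0.0, -1.8]
finger_gap: 0.0158
grasp_force: 58.8
```

Emit:
arm_command:
  steps:
    - {"translation": [0.1, 0, 0], "angular": [0, 0, 0], "gripper": 1}
    - {"translation": [0.1, 0, 0], "angular": [0, 0, 0], "gripper": 1}
    - {"translation": [0.1, 0, 0], "angular": [0, 0, 0], "gripper": 1}

```text
t: 8.22
eef_pos: [0.4881, 0.0745, 0.0368]
eef_rot: [-3.142, -0.0, -0.157]
force: [0.4, 0.5, -1.7]
finger_gap: 0.0162
grasp_force: 58.8
```

Emit:
arm_command:
  steps:
    - {"translation": [0.1, 0, 0], "angular": [0, 0, 0], "gripper": 1}
    - {"translation": [0.1, 0, 0], "angular": [0, 0, 0], "gripper": 1}
    - {"translation": [0.1, 0, 0], "angular": [0, 0, 0], "gripper": 1}

```text
t: 8.47
eef_pos: [0.4892, 0.0743, 0.0368]
eef_rot: [-3.142, -0.0, -0.157]
force: [0.0, -0.2, -1.0]
finger_gap: 0.0159
grasp_force: 58.8
```

Emit:
arm_command:
  steps:
    - {"translation": [0.1, 0, 0], "angular": [0, 0, 0], "gripper": 1}
    - {"translation": [0.1, 0, 0], "angular": [0, 0, 0], "gripper": 1}
    - {"translation": [0.1, 0, 0], "angular": [0, 0, 0], "gripper": 1}

```text
t: 8.72
eef_pos: [0.4897, 0.0743, 0.0368]
eef_rot: [-3.141, 0.001, -0.157]
force: [-1.7, 0.4, -1.3]
finger_gap: 0.0159
grasp_force: 58.8
```

```bash
python3 w.py 5
python3 - <<'E'
from h import *
import pickle
o=[]
for n,(u,v) in dict(side=(325,175),scene=(380,205)).items():
    im=pickle.load(open(n+'5.pkl','rb'))['pixels'][v-38:v+37,u-50:u+50]; o.append(cv2.resize(im,None,fx=4,fy=4,interpolation=cv2.INTER_CUBIC))
w=pickle.load(open('wrist5.pkl','rb'))['pixels'][0:200,160:480]
save('z5.png',np.vstack([np.hstack(o),cv2.resize(w,(480,300)).repeat(1,0) if 0 else cv2.copyMakeBorder(cv2.resize(w,(480,300)),0,0,0,320,cv2.BORDER_CONSTANT)]))
E
```

```text
[0.48964228 0.07429543 0.03672773] [-3.14149509e+00  8.64516989e-04 -1.57091163e-01] [-2.51674405  0.57934613 -1.1789693 ] 0.016478416559858704
```

View pics/z5.png

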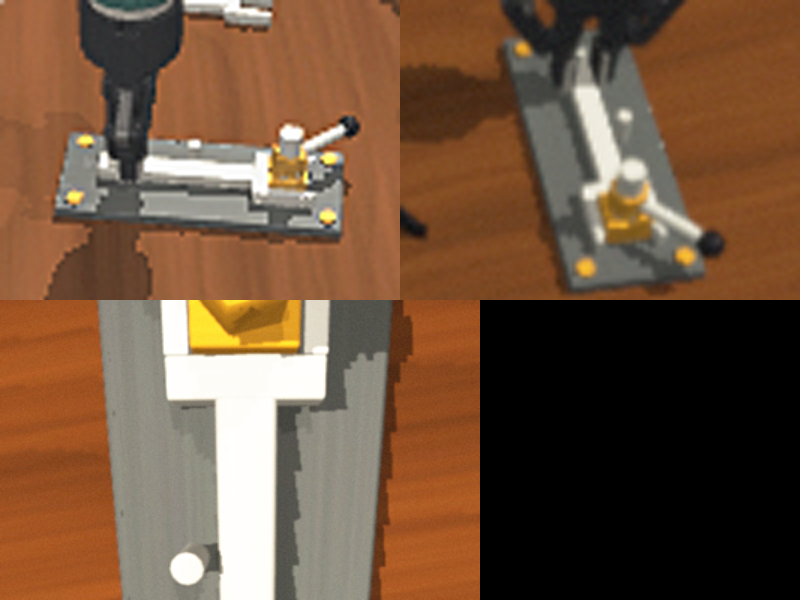

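The nut now sits in the jaw, against its bottom (wrist crop (245,345)), with the pin beside the handle at (188,567) and a small gap. A contact force of about 2.5 N has appeared. Next, lower to the plate.

Emit:
arm_command:
  steps:
    - {"translation": [0, 0, 0.05], "angular": [0, 0, 0], "gripper": 1}
    - {"translation": [0, 0, 0.1], "angular": [0, 0, 0], "gripper": 1}
    - {"translation": [0, 0, 0.1], "angular": [0, 0, 0], "gripper": 1}

```text
t: 9.12
eef_pos: [0.4897, 0.0743, 0.0357]
eef_rot: [-3.141, 0.001, -0.157]
force: [-2.4, 0.7, -0.0]
finger_gap: 0.0162
grasp_force: 59.0
```

```bash
python3 m3.py
```

```text
[0.4897 0.0743 0.0357] -0.1572 [-2.8  0.1 -0.9]
bolts tool []
top 0.023683174350059233
handle slope, y0 [-0.00717033  0.39087912] y at 125 -0.505412087912088
head rear x 96.5
```

Emit:
arm_command:
  steps:
    - {"translation": [0, 0, 0.05], "angular": [0, 0, 0], "gripper": 1}
    - {"translation": [0, 0, 0.05], "angular": [0, 0, 0], "gripper": 1}
    - {"translation": [0, 0, 0.05], "angular": [0, 0, 0], "gripper": 0.2}
    - {"translation": [0, 0, 0.05], "angular": [0, 0, 0], "gripper": 0.2}
    - {"translation": [0, 0, 0.05], "angular": [0, 0, 0], "gripper": 0.2}
    - {"translation": [0, 0, 0.05], "angular": [0, 0, 0], "gripper": 0.2}
    - {"translation": [0, 0, 0.05], "angular": [0, 0, 0], "gripper": 0.2}

```text
t: 9.75
eef_pos: [0.4906, 0.0741, 0.0354]
eef_rot: [3.142, -0.001, -0.157]
force: [0.2, -0.2, -0.1]
finger_gap: 0.0339
grasp_force: 0.0
```

```bash
python3 m3.py
```

```text
[0.4906 0.0741 0.0354] -0.1573 [-0.6  0.2  0.5]
bolts tool []
top 0.023475991433810656
handle slope, y0 [-0.00711538  0.33769231] y at 125 -0.5517307692307698
head rear x 95.6
```

Emit:
arm_command:
  steps:
    - {"translation": [0, 0, -2], "angular": [0, 0, 0], "gripper": 0.2}
    - {"translation": [0, 0, -5], "angular": [0, 0, 0], "gripper": 0.2}
    - {"translation": [0, 0, -9], "angular": [0, 0, 0], "gripper": 1}
    - {"translation": [0, 0, -12.5], "angular": [0, 0, -0.1], "gripper": 1}
    - {"translation": [3, -1.3, -12.5], "angular": [0, 0, -0.2], "gripper": 1}
    - {"translation": [6, -2.6, -12.5], "angular": [0, 0, -0.3], "gripper": 1}
    - {"translation": [9, -3.9, -12.5], "angular": [0, 0, -0.42], "gripper": 1}
    - {"translation": [11.5, -5, -12.5], "angular": [0, 0, -0.54], "gripper": 1}
    - {"translation": [13.5, -5.9, -12.5], "angular": [0, 0, -0.66], "gripper": 1}
    - {"translation": [14.2, -6.2, -12.5], "angular": [0, 0, -0.78], "gripper": 1}
    - {"translation": [14.2, -6.2, -12.5], "angular": [0, 0, -0.9], "gripper": 1}
    - {"translation": [14.2, -6.2, -12.5], "angular": [0, 0, -1.0], "gripper": 1}

```text
t: 10.8
eef_pos: [0.6405, 0.1132, 0.1599]
eef_rot: [3.141, 0.0, 0.849]
force: [-0.3, -0.8, -0.2]
finger_gap: 0.0001
grasp_force: 0.0
```

Emit:
arm_command:
  steps:
    - {"translation": [0, 0, 0], "angular": [0, 0, -0.12], "gripper": 1}
    - {"translation": [0, 0, 0], "angular": [0, 0, -0.24], "gripper": 1}
    - {"translation": [0, 0, 0], "angular": [0, 0, -0.36], "gripper": 1}
    - {"translation": [0, 0, 0], "angular": [0, 0, -0.48], "gripper": 1}
    - {"translation": [0, 0, 0], "angular": [0, 0, -0.6], "gripper": 1}
    - {"translation": [0, 0, 0], "angular": [0, 0, -0.72], "gripper": 1}
    - {"translation": [0, 0, 0], "angular": [0, 0, -0.84], "gripper": 1}
    - {"translation": [0, 0, 0], "angular": [0, 0, -0.96], "gripper": 1}
    - {"translation": [0, 0, 0], "angular": [0, 0, -1.08], "gripper": 1}
    - {"translation": [0, 0, 0], "angular": [0, 0, -1.2], "gripper": 1}
    - {"translation": [0, 0, 0], "angular": [0, 0, -1.32], "gripper": 1}
    - {"translation": [0, 0, 0], "angular": [0, 0, -1.44], "gripper": 1}

```text
t: 11.8
eef_pos: [0.6399, 0.1129, 0.1601]
eef_rot: [-3.141, 0.0, 2.288]
force: [0.4, -0.1, 0.8]
finger_gap: 0.0
grasp_force: 0.0
```

Emit:
arm_command:
  steps:
    - {"translation": [0, 0, 0], "angular": [0, 0, -0.07], "gripper": 1}
    - {"translation": [0, 0, 0], "angular": [0, 0, -0.07], "gripper": 1}

```text
t: 11.97
eef_pos: [0.6399, 0.1128, 0.1601]
eef_rot: [-3.141, -0.0, 2.354]
force: [0.5, 0.0, 0.2]
finger_gap: 0.0
grasp_force: 0.0
```

```bash
python3 w.py 6
python3 - <<'E'
from h import *
import pickle
for n in ('side','scene'):
    c=pickle.load(open(n+'6.pkl','rb')); P=cloud(c); hsv=cv2.cvtColor(c['pixels'],cv2.COLOR_RGB2HSV)
    m=(hsv[...,2]<60)&(np.hypot(P[...,0]-.611,P[...,1]-.055)<.085)&(P[...,2]>.03)&(P[...,2]<.06)
    v,u=np.nonzero(m); p=onz(c,[[u.mean(),v.mean()]],.042)[0]; print(n,m.sum(),p,np.arctan2(p[1]-.0552,p[0]-.6113))
o=[]
for n,(u,v) in dict(side=(340,175),scene=(390,205)).items():
    im=pickle.load(open(n+'6.pkl','rb'))['pixels'][v-38:v+37,u-50:u+50]; o.append(cv2.resize(im,None,fx=4,fy=4,interpolation=cv2.INTER_CUBIC))
w=pickle.load(open('wrist6.pkl','rb'))['pixels']
save('z6.png',np.vstack([np.hstack(o),cv2.copyMakeBorder(cv2.resize(w,(480,300)),0,0,0,320,cv2.BORDER_CONSTANT)]))
E
```

```text
[0.64001084 0.11299468 0.16019491] [-3.14141387e+00 -1.16668203e-05  2.35051005e+00] [0.13939663 0.62870354 0.52128314] -0.00033332426227170313
side 13 [0.66590512 0.08867069 0.042     ] 0.5498936319562074
scene 28 [0.66521999 0.09059682 0.042     ] 0.5809096679036339
```

View pics/z6.png

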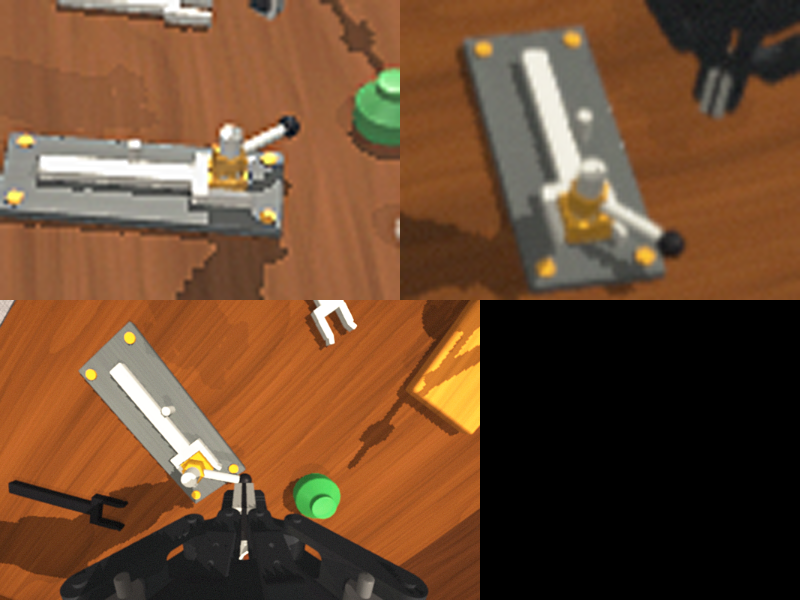

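The spanner lies flat and seated beside the pin, the lever ball is at angle 0.57 rad, and the shut fingers stand above the ball's anticlockwise side with the way down clear. Descend.

Emit:
arm_command:
  steps:
    - {"translation": [0, 0, 3], "angular": [0, 0, 0], "gripper": 1}
    - {"translation": [0, 0, 6], "angular": [0, 0, 0], "gripper": 1}
    - {"translation": [0, 0, 8.5], "angular": [0, 0, 0], "gripper": 1}
    - {"translation": [0, 0, 10], "angular": [0, 0, 0], "gripper": 1}
    - {"translation": [0, 0, 10.4], "angular": [0, 0, 0], "gripper": 1}
    - {"translation": [0, 0, 10.4], "angular": [0, 0, 0], "gripper": 1}

```text
t: 12.62
eef_pos: [0.6391, 0.1131, 0.055]
eef_rot: [-3.139, -0.001, 2.352]
force: [0.2, -0.3, 1.0]
finger_gap: 0.0001
grasp_force: 0.0
```

```bash
cat > st.py <<'E'
from h import *
T=tool(); S=np.array([.6113,.0552]); r=T[:2,3]-S; phi=np.arctan2(T[1,0],T[0,0])-np.pi/2
# stud in tool coords
d=(np.array([*S,T[2,3]])-T[:3,3])@T[:3,:3]*100
F=np.mean([bot.get_state()['force']],0); W=bot.get_state()['wrist_torque']
print('phi',phi.round(3),'stud tool cm',d.round(2),'z',T[2,3].round(4),'F tool',(F@T[:3,:3]).round(2),'W',W.round(3))
# rows rotating about the stud
p=-d[:2]
for a in (.1,.2,.3,.4,.5,.6):
    c,s=np.cos(a),np.sin(a); print(a,(np.array([c*p[0]-s*p[1],s*p[0]+c*p[1]])-p).round(2))
E
python3 st.py
```

```text
phi 0.781 stud tool cm [-2.15 -6.05  0.01] z 0.055 F tool [-0.35 -0.1  -0.97] W [-0.002  0.064 -0.007]
0.1 [-0.62  0.18]
0.2 [-1.25  0.31]
0.3 [-1.88  0.37]
0.4 [-2.53  0.36]
0.5 [-3.17  0.29]
0.6 [-3.79  0.16]
```

Emit:
arm_command:
  steps:
    - {"translation": [-0.3, 0.09, 0], "angular": [0, 0, 0.05], "gripper": 1}
    - {"translation": [-0.62, 0.18, 0], "angular": [0, 0, 0.1], "gripper": 1}
    - {"translation": [-0.93, 0.25, 0], "angular": [0, 0, 0.15], "gripper": 1}
    - {"translation": [-1.25, 0.31, 0], "angular": [0, 0, 0.2], "gripper": 1}
    - {"translation": [-1.56, 0.35, 0], "angular": [0, 0, 0.25], "gripper": 1}
    - {"translation": [-1.88, 0.37, 0], "angular": [0, 0, 0.3], "gripper": 1}
    - {"translation": [-2.2, 0.37, 0], "angular": [0, 0, 0.35], "gripper": 1}
    - {"translation": [-2.53, 0.36, 0], "angular": [0, 0, 0.4], "gripper": 1}
    - {"translation": [-2.85, 0.33, 0], "angular": [0, 0, 0.45], "gripper": 1}
    - {"translation": [-3.17, 0.29, 0], "angular": [0, 0, 0.5], "gripper": 1}
    - {"translation": [-3.48, 0.23, 0], "angular": [0, 0, 0.55], "gripper": 1}
    - {"translation": [-3.79, 0.16, 0], "angular": [0, 0, 0.6], "gripper": 1}

```text
t: 13.62
eef_pos: [0.6689, 0.0881, 0.0583]
eef_rot: [3.139, -0.001, 1.75]
force: [-0.7, 0.3, -0.0]
finger_gap: 0.0002
grasp_force: 0.3
```

```bash
cat > ball.py <<'E'
from h import *
import pickle
for n in ('side','scene'):
    c=cam(n); P=cloud(c); hsv=cv2.cvtColor(c['pixels'],cv2.COLOR_RGB2HSV)
    im=c['pixels']; u,v=proj(c,[[.63,.055,.03]])[0].astype(int); save('cur_%s.png'%n,cv2.resize(im[v-38:v+37,u-50:u+50],None,fx=4,fy=4,interpolation=cv2.INTER_CUBIC))
    w=(hsv[...,1]<60)&(hsv[...,2]>150)&(P[...,2]>.034)&(P[...,2]<.05); d=np.hypot(P[...,0]-.6113,P[...,1]-.0552); w&=(d>.02)&(d<.055)
    v,u=np.nonzero(w)
    if len(u)>4:
        p=onz(c,np.c_[u,v],.044); a=np.arctan2(p[:,1]-.0552,p[:,0]-.6113); print(n,'lever angle',np.median(a).round(3),len(u))
E
python3 st.py; python3 ball.py
```

```text
phi 0.179 stud tool cm [-2.21 -6.25 -0.02] z 0.0583 F tool [ 0.42 -0.59  0.03] W [ 0.091  0.141 -0.008]
0.1 [-0.64  0.19]
0.2 [-1.29  0.31]
0.3 [-1.95  0.37]
0.4 [-2.61  0.37]
0.5 [-3.27  0.29]
0.6 [-3.92  0.16]
side lever angle 0.126 26
scene lever angle 0.225 29
```

Emit:
arm_command:
  steps:
    - {"translation": [-0.32, 0.1, 0.1], "angular": [0, 0, 0.05], "gripper": 1}
    - {"translation": [-0.64, 0.19, 0.2], "angular": [0, 0, 0.1], "gripper": 1}
    - {"translation": [-0.96, 0.26, 0.2], "angular": [0, 0, 0.15], "gripper": 1}
    - {"translation": [-1.29, 0.31, 0.2], "angular": [0, 0, 0.2], "gripper": 1}
    - {"translation": [-1.29, 0.31, 0.2], "angular": [0, 0, 0.2], "gripper": 1}

```text
t: 14.13
eef_pos: [0.6743, 0.0751, 0.0556]
eef_rot: [3.139, -0.0, 1.552]
force: [0.4, -1.1, 0.1]
finger_gap: 0.0001
grasp_force: 0.1
```

```bash
python3 st.py|head -3; python3 ball.py
```

```text
phi -0.019 stud tool cm [-2.11 -6.26 -0.01] z 0.0556 F tool [-1.14  0.46 -0.06] W [ 0.049  0.003 -0.014]
0.1 [-0.64  0.18]
0.2 [-1.29  0.29]
side lever angle -0.104 30
scene lever angle 0.011 25
```

Emit:
arm_command:
  steps:
    - {"translation": [-0.32, 0.1, 0], "angular": [0, 0, 0.05], "gripper": 1}
    - {"translation": [-0.64, 0.18, 0], "angular": [0, 0, 0.1], "gripper": 1}
    - {"translation": [-0.64, 0.18, 0], "angular": [0, 0, 0.1], "gripper": 1}

```text
t: 14.48
eef_pos: [0.6753, 0.0687, 0.0548]
eef_rot: [3.141, 0.0, 1.453]
force: [-0.2, 0.7, 0.3]
finger_gap: 0.0003
grasp_force: 0.2
```

Emit:
arm_command:
  steps:
    - {"translation": [-0.32, 0.1, 0], "angular": [0, 0, 0.05], "gripper": 1}
    - {"translation": [-0.64, 0.18, 0], "angular": [0, 0, 0.1], "gripper": 1}
    - {"translation": [-0.64, 0.18, 0], "angular": [0, 0, 0.1], "gripper": 1}

```text
t: 14.73
eef_pos: [0.6761, 0.0621, 0.0546]
eef_rot: [3.141, 0.0, 1.354]
force: [1.0, 0.2, 0.5]
finger_gap: -0.0001
grasp_force: 0.2
```

```bash
python3 st.py|head -3; python3 ball.py
```

```text
phi -0.217 stud tool cm [-2.07 -6.18 -0.  ] z 0.0546 F tool [ 0.4   0.97 -0.46] W [ 0.056 -0.017 -0.003]
0.1 [-0.63  0.18]
0.2 [-1.27  0.29]
side lever angle -0.279 31
scene lever angle -0.184 23
```

Emit:
arm_command:
  steps:
    - {"translation": [-0.32, 0.1, 0], "angular": [0, 0, 0.05], "gripper": 1}
    - {"translation": [-0.64, 0.18, 0], "angular": [0, 0, 0.1], "gripper": 1}
    - {"translation": [-0.64, 0.18, 0], "angular": [0, 0, 0.1], "gripper": 1}

```text
t: 15.08
eef_pos: [0.6762, 0.056, 0.0543]
eef_rot: [-3.141, -0.0, 1.254]
force: [0.7, 0.9, -0.0]
finger_gap: 0.0002
grasp_force: 0.6
```

Emit:
arm_command:
  steps:
    - {"translation": [-0.32, 0.1, 0], "angular": [0, 0, 0.05], "gripper": 1}
    - {"translation": [-0.64, 0.18, 0], "angular": [0, 0, 0.1], "gripper": 1}
    - {"translation": [-0.64, 0.18, 0], "angular": [0, 0, 0.1], "gripper": 1}

```text
t: 15.33
eef_pos: [0.6759, 0.0497, 0.0543]
eef_rot: [-3.141, -0.001, 1.154]
force: [1.1, 1.5, 1.0]
finger_gap: -0.0001
grasp_force: 1.0
```

```bash
python3 st.py|head -3; python3 ball.py
```

```text
phi -0.416 stud tool cm [-2.11 -6.13  0.  ] z 0.0543 F tool [ 1.84  0.41 -1.02] W [ 0.445 -0.014 -0.025]
0.1 [-0.62  0.18]
0.2 [-1.26  0.3 ]
side lever angle -0.446 30
scene lever angle -0.384 28
```

Emit:
arm_command:
  steps:
    - {"translation": [-0.31, 0.1, 0], "angular": [0, 0, 0.05], "gripper": 1}
    - {"translation": [-0.31, 0.1, 0], "angular": [0, 0, 0.05], "gripper": 1}

```text
t: 15.6
eef_pos: [0.6758, 0.0473, 0.0544]
eef_rot: [-3.141, -0.002, 1.104]
force: [0.4, 3.0, 0.1]
finger_gap: 0.0001
grasp_force: 1.9
```

Emit:
arm_command:
  steps:
    - {"translation": [-0.31, 0.1, 0], "angular": [0, 0, 0.05], "gripper": 1}
    - {"translation": [-0.31, 0.1, 0], "angular": [0, 0, 0.05], "gripper": 1}

```text
t: 15.77
eef_pos: [0.6755, 0.0447, 0.0544]
eef_rot: [-3.141, -0.003, 1.055]
force: [1.3, 5.4, 1.2]
finger_gap: 0.0001
grasp_force: 2.5
```

Emit:
arm_command:
  steps:
    - {"translation": [-0.31, 0.1, 0], "angular": [0, 0, 0.05], "gripper": 1}
    - {"translation": [-0.31, 0.1, 0], "angular": [0, 0, 0.05], "gripper": 1}

```text
t: 15.93
eef_pos: [0.6752, 0.0422, 0.0545]
eef_rot: [-3.141, -0.003, 1.005]
force: [1.5, 6.2, 0.5]
finger_gap: 0.0001
grasp_force: 3.0
```

```bash
python3 st.py|head -3; python3 ball.py; python3 -c "
import cv2,numpy as np;cv2.imwrite('pics/z7.png',np.hstack([cv2.imread('pics/cur_side.png'),cv2.imread('pics/cur_scene.png')]))"
```

```text
phi -0.566 stud tool cm [-2.33 -6.09 -0.  ] z 0.0545 F tool [ 6.1  -2.05 -0.47] W [ 1.335 -0.291 -0.024]
0.1 [-0.62  0.2 ]
0.2 [-1.26  0.34]
side lever angle -0.555 30
scene lever angle -0.476 11
```

View pics/z7.png

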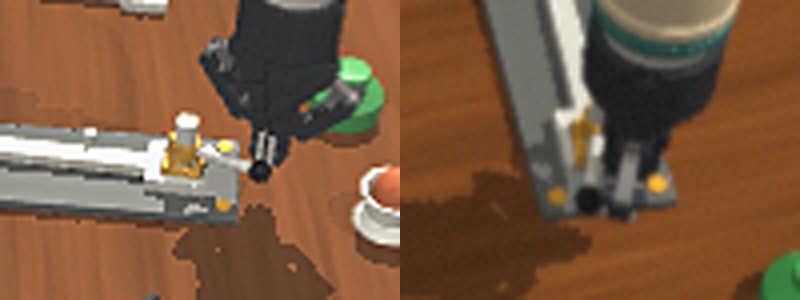

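The side crop shows the fingertips pushing the ball at (262,168), with the spanner still seated flat. The force is about 6 N and rising, so I'll use finer steps from here.

Emit:
arm_command:
  steps:
    - {"translation": [-0.2, 0.07, 0], "angular": [0, 0, 0.03], "gripper": 1}
    - {"translation": [-0.2, 0.07, 0], "angular": [0, 0, 0.03], "gripper": 1}

```text
t: 16.2
eef_pos: [0.6749, 0.0408, 0.0545]
eef_rot: [-3.141, -0.004, 0.976]
force: [2.1, 6.3, -0.6]
finger_gap: -0.0001
grasp_force: 3.3
```

Emit:
arm_command:
  steps:
    - {"translation": [-0.2, 0.07, 0], "angular": [0, 0, 0.03], "gripper": 1}
    - {"translation": [-0.2, 0.07, 0], "angular": [0, 0, 0.03], "gripper": 1}

```text
t: 16.37
eef_pos: [0.6746, 0.0393, 0.0545]
eef_rot: [-3.141, -0.005, 0.947]
force: [1.8, 7.4, -0.9]
finger_gap: 0.0002
grasp_force: 3.6
```

```bash
python3 st.py|head -1; python3 ball.py; python3 st.py|head -1
```

```text
phi -0.624 stud tool cm [-2.4  -6.07 -0.01] z 0.0545 F tool [ 7.09 -2.89  0.92] W [ 1.616 -0.495  0.027]
side lever angle -0.595 29
scene lever angle -0.565 5
phi -0.623 stud tool cm [-2.4  -6.07 -0.01] z 0.0545 F tool [ 6.85 -1.82  0.06] W [ 1.487 -0.531 -0.007]
```

Emit:
arm_command:
  steps:
    - {"translation": [-0.2, 0.07, 0], "angular": [0, 0, 0.03], "gripper": 1}
    - {"translation": [-0.2, 0.07, 0], "angular": [0, 0, 0.03], "gripper": 1}

```text
t: 16.63
eef_pos: [0.6742, 0.0377, 0.0546]
eef_rot: [-3.14, -0.005, 0.917]
force: [2.7, 6.9, -0.8]
finger_gap: -0.0003
grasp_force: 4.0
```

Emit:
arm_command:
  steps:
    - {"translation": [-0.2, 0.07, 0], "angular": [0, 0, 0.03], "gripper": 1}
    - {"translation": [-0.2, 0.07, 0], "angular": [0, 0, 0.03], "gripper": 1}
    - {"translation": [-0.2, 0.07, 0], "angular": [0, 0, 0.03], "gripper": 1}

```text
t: 16.88
eef_pos: [0.6737, 0.0361, 0.0546]
eef_rot: [-3.14, -0.006, 0.888]
force: [2.8, 8.4, 0.3]
finger_gap: -0.0
grasp_force: 4.2
```

```bash
python3 st.py|head -1; python3 ball.py; python3 st.py|head -1
```

```text
phi -0.683 stud tool cm [-2.46 -6.05 -0.01] z 0.0546 F tool [ 8.22 -3.13 -0.26] W [ 1.793 -0.593 -0.005]
side lever angle -0.631 29
phi -0.682 stud tool cm [-2.46 -6.05 -0.01] z 0.0546 F tool [ 9.07 -2.16  0.43] W [ 1.805 -0.62  -0.008]
```

Emit:
arm_command:
  steps:
    - {"translation": [-0.2, 0.07, 0], "angular": [0, 0, 0.03], "gripper": 1}
    - {"translation": [-0.2, 0.07, 0], "angular": [0, 0, 0.03], "gripper": 1}
    - {"translation": [-0.2, 0.07, 0], "angular": [0, 0, 0.03], "gripper": 1}
    - {"translation": [-0.2, 0.07, 0], "angular": [0, 0, 0.03], "gripper": 1}

```text
t: 17.32
eef_pos: [0.6733, 0.0345, 0.0547]
eef_rot: [-3.14, -0.006, 0.859]
force: [4.0, 8.6, -0.8]
finger_gap: -0.0
grasp_force: 4.5
```

Emit:
arm_command:
  steps:
    - {"translation": [0, 0, 0], "angular": [0, 0, 0], "gripper": 1}
    - {"translation": [0, 0, 0], "angular": [0, 0, 0], "gripper": 1}
    - {"translation": [0, 0, 0], "angular": [0, 0, 0], "gripper": 1}
    - {"translation": [0, 0, 0], "angular": [0, 0, 0], "gripper": 1}

```text
t: 17.65
eef_pos: [0.6732, 0.0345, 0.0546]
eef_rot: [-3.14, -0.006, 0.859]
force: [3.4, 8.0, -1.7]
finger_gap: -0.0001
grasp_force: 4.5
```

```bash
python3 st.py|head -1; python3 ball.py; python3 st.py|head -1
```

```text
phi -0.712 stud tool cm [-2.48 -6.04 -0.01] z 0.0546 F tool [ 8.29 -2.63  1.78] W [ 1.896 -0.713 -0.067]
side lever angle -0.656 31
phi -0.712 stud tool cm [-2.48 -6.04 -0.01] z 0.0547 F tool [ 8.89 -3.25  1.05] W [ 1.928 -0.726 -0.012]
```

Emit:
arm_command:
  steps:
    - {"translation": [-0.1, 0.03, 0], "angular": [0, 0, 0.015], "gripper": 1}
    - {"translation": [-0.1, 0.03, 0], "angular": [0, 0, 0.015], "gripper": 1}
    - {"translation": [-0.1, 0.03, 0], "angular": [0, 0, 0.015], "gripper": 1}
    - {"translation": [-0.1, 0.03, 0], "angular": [0, 0, 0.015], "gripper": 1}
    - {"translation": [-0.1, 0.03, 0], "angular": [0, 0, 0.015], "gripper": 1}
    - {"translation": [-0.1, 0.03, 0], "angular": [0, 0, 0.015], "gripper": 1}
    - {"translation": [-0.1, 0.03, 0], "angular": [0, 0, 0.015], "gripper": 1}
    - {"translation": [-0.1, 0.03, 0], "angular": [0, 0, 0.015], "gripper": 1}
    - {"translation": [-0.1, 0.03, 0], "angular": [0, 0, 0.015], "gripper": 1}

```text
t: 18.5
eef_pos: [0.6731, 0.0339, 0.0547]
eef_rot: [-3.14, -0.007, 0.844]
force: [3.7, 9.2, -1.4]
finger_gap: 0.0003
grasp_force: 4.8
```

```bash
python3 st.py|head -1;python3 ball.py;  python3 st.py|head -1
```

```text
phi -0.727 stud tool cm [-2.51 -6.03 -0.01] z 0.0547 F tool [ 9.37 -3.34  1.5 ] W [ 2.02  -0.849 -0.034]
side lever angle -0.668 32
phi -0.727 stud tool cm [-2.51 -6.03 -0.01] z 0.0547 F tool [ 9.85 -4.    1.27] W [ 2.026 -0.792 -0.039]
```

Emit:
arm_command:
  steps:
    - {"translation": [0.4, 0, 0], "angular": [0, 0, 0], "gripper": 1}
    - {"translation": [1, 0, 0], "angular": [0, 0, 0], "gripper": 1}
    - {"translation": [1.8, 0, 0], "angular": [0, 0, 0], "gripper": 1}
    - {"translation": [2, 0, -1], "angular": [0, 0, 0], "gripper": 1}
    - {"translation": [2, 0, -4], "angular": [0, 0, 0], "gripper": 1}
    - {"translation": [2, 0, -8], "angular": [0, 0, 0], "gripper": 1}
    - {"translation": [2, 0, -12], "angular": [0, 0, 0], "gripper": 1}
    - {"translation": [2, 4, -15], "angular": [0, 0, 0], "gripper": 1}
    - {"translation": [2, 6, -16], "angular": [0, 0, 0], "gripper": 1}
    - {"translation": [2, 6, -16], "angular": [0, 0, 0], "gripper": 1}

```text
t: 19.43
eef_pos: [0.7343, -0.0047, 0.2207]
eef_rot: [3.128, -0.003, 0.833]
force: [0.5, -1.6, -0.2]
finger_gap: -0.0001
grasp_force: 0.0
```

```bash
python3 ball.py; python3 -c "
from h import *
a=cv2.imread('pics/cur_side.png');b=cv2.imread('pics/cur_scene.png');c=cv2.resize(cam('scene')['pixels'],(480,300))[:,:,::-1]
cv2.imwrite('pics/z8.png',np.vstack([np.hstack([a,b]),cv2.copyMakeBorder(c,0,0,0,320,cv2.BORDER_CONSTANT)]))"
```

```text
side lever angle -0.596 30
scene lever angle -0.494 40
```

View pics/z8.png

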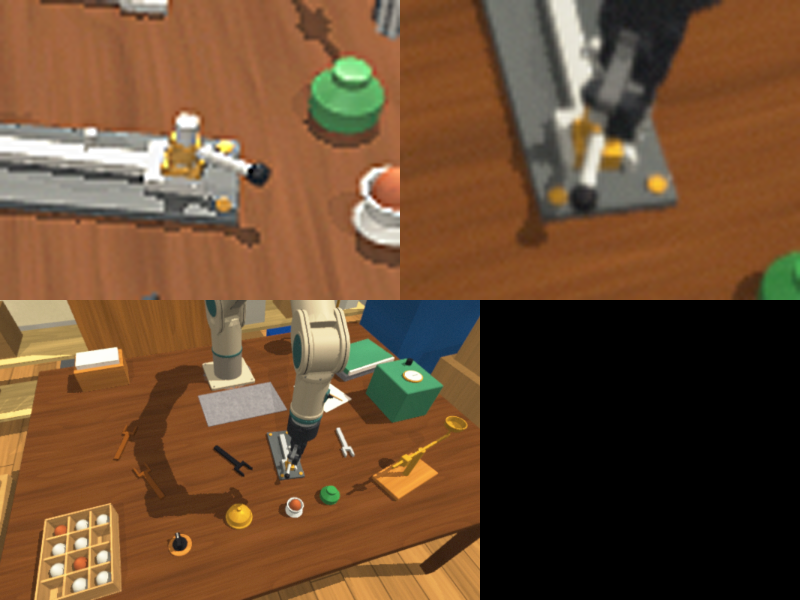

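The lever points past the +x axis, the spanner lies flat on the nut, and nothing else has moved. I'll check that the lever and spanner are at rest before handing in.

Emit:
arm_command:
  steps:
    - {"translation": [-6, -6, -5], "angular": [0, 0, 0], "gripper": 1}
    - {"translation": [-6, -6, -5], "angular": [0, 0, 0], "gripper": 1}
    - {"translation": [-6, -6, -5], "angular": [0, 0, 0], "gripper": 1}
    - {"translation": [-6, -6, -5], "angular": [0, 0, 0], "gripper": 1}
    - {"translation": [-6, -6, -5], "angular": [0, 0, 0], "gripper": 1}
    - {"translation": [-6, -6, -5], "angular": [0, 0, 0], "gripper": 1}

```text
t: 20.08
eef_pos: [0.6444, -0.0003, 0.2634]
eef_rot: [-3.141, 0.0, 0.839]
force: [0.6, 0.5, -0.0]
finger_gap: 0.0002
grasp_force: 0.0
```

```bash
python3 ball.py
python3 - <<'E'
from h import *
c=cam('side'); P=cloud(c); hsv=cv2.cvtColor(c['pixels'],cv2.COLOR_RGB2HSV)
import pickle
for c in (pickle.load(open('side6.pkl','rb')),c):
    P=cloud(c); hsv=cv2.cvtColor(c['pixels'],cv2.COLOR_RGB2HSV)
    m=(hsv[...,1]<60)&(hsv[...,2]>150)&(P[...,2]>.018)&(P[...,2]<.028)&(P[...,0]<.565)&(P[...,0]>.45)&(P[...,1]>.03)&(P[...,1]<.11)
    v,u=np.nonzero(m); p=onz(c,np.c_[u,v],.022); f=np.polyfit(p[:,0],p[:,1],1); print('handle angle',np.arctan(f[0]).round(3),np.polyval(f,.5).round(4),len(u))
E
```

```text
side lever angle -0.596 30
scene lever angle -0.5 39
handle angle -0.133 0.0716 136
handle angle -0.196 0.0778 134
```

```bash
python3 -c "
from workcell import bot; print(bot.hand_in())"
```

```text
the job is handed in; nothing more can be done
None
```

I handed the job in at about 20 s. The spanner is seated on the lower nut and leaning on the pin. The jam nut was tightened to about 10 N at the ball, held roughly 0.8 s; the lever eased back about 0.07 rad on release, then stayed still. No other item moved in the final picture.

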